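# Refit the filter cassette behind the push-latch flap of a bench dust extractor

## Robot

A 6-joint arm with a two-finger parallel gripper is mounted at the origin on the work surface. World frame = base frame: x ahead of the robot, y to its left, z up, the work surface at z = 0. Lengths are in m, angles in rad, forces in N, time in s.
With the tool pointing down it reaches from about 0.4 to 0.825 m from the base axis. Payload 7 kg.
Tool frame: the origin (TCP) lies midway between the tips of the shut fingers; the grasp point (between the pads) lies hold_point_z behind it (hold_point_z is the distance from the TCP to the grasp point, in m); z points along the fingers, y is the line along which they close (so a half turn about z gives the same grasp; the last joint's range is limited). The gripper opens to 88 mm and grips with 3 to 60 N. Pads are 19 mm wide; open, the fingers measure 130 mm over their backs; the gripper's body (78 mm by 193 mm) begins 47 mm behind the grasp point.
Start: joints at [1.627, 0.359, 0.012, 0, -1.224, -0.288], TCP at [0.155, 0.657, 0.227] pointing down, gripper open.
Joint ranges: [-3.07, 3.07], [-1.43, 2.12], [-1.02, 1.25], [-3.03, 1.67], [-3.05, -0], [-3.03, 3.03]. Speed limits (rad/s): [2.39, 2.39, 3.01, 3.14, 3.14, 3.14].

## Interface

Orientations are given as [roll, pitch, yaw] about the fixed x, y, z axes, in that order (R = Rz(yaw) Ry(pitch) Rx(roll)).
In Python, from station import * gives the robot as it stands.
- The arm moves only by the tool apply_moves, never from a script. Its argument "steps" is a list of rows, each an object with "translation": the shift along the world's x, y, z scaled (see below), a list of three; "rotation": the turn, a rotation vector about the world's x, y, z scaled (see below), a list of three. A call has exactly 10 rows; each row is the pose to reach, as a shift and turn from the pose commanded when the call began; what a row does not reach only later rows make up. The controller multiplies each number of a shift by 250 mm and each number of a turn by 30 degrees. A row lasts 1/12 s, in which the tool goes at most 41.7 mm and 7.16 degrees, less where a joint would pass 70% of its speed; a pose out of reach is approached as far as the arm can. A call with a number of a shift or a turn outside -1 to 1 is refused whole. A call with a gripper value outside its range is refused whole. "jaw" is the closure, from -1 (fully open) to 1 (shut), so that 0 is half open, set as the call begins (left out, the last holds). The fingers move at their own pace and stop on an object; "newtons" is the grip in N (left out, the last holds). Time passes only in rows, so rows that repeat a pose let the fingers close, or fill a call up. It gives the time, the measured TCP pose, the force, the opening and the grip force at its end, in the units of the state.
- get_state(): the state, without advancing time (a new reading comes with each control period).
- grab_frame(name): name is "scene" or "top"; returns the picture (400x640x3 uint8, blue, green, red); there is no depth.
- camera_model(name): a dict with "fx", "fy", "cx", "cy" (pixels), "xyz" and "rotation" of the camera in the world. Camera axes: x right, y down, z forward; pixel columns grow to the right and rows downward; lengths in m; the calibration is good to about 2 mm. A picture is of the moment at which its call begins. camera_model takes no time and is no camera call.
- job_done(): hands the job in; it is judged then, once.
The state is a dict: "t": time; "q": joint angles; "qd": joint speeds; "joint_efforts": joint torques, N m; "eef_pos": TCP position; "ee_rot": TCP orientation; "force": force on the tool from outside, world axes, zero at the start; "moment": the same for the moment, N m; "width": finger opening in m; "gripper_force": force on a finger pad.
Only numpy, scipy, OpenCV 4.12 (cv2) and the standard library are available. Lean on these libraries where they do the work, as an engineer would, in place of code of your own. Each camera call takes 0.05 s, during which the arm holds its last target. There are 200 camera calls.

## Task

The bench dust extractor needs its filter back: press its flap once so that the push latch lets go and the flap springs open, stand the filter cassette in the bay with its steel tongue straight down in the slot of the interlock switch (which may be clamped anywhere along its rail) until it sits fully home on the bay floor, then swing the flap shut and press it again until the latch holds it flush. Force nothing: the flap, the latch and the switch are light parts and want a gentle hand, and leave the other things on the bench where they stand.

Things in the scene. Friction and masses are not known exactly. Their poses are not given: they have to be found in the camera images.
- extractor: Bench dust extractor, fixed, blue and grey, stands on screw feet: its origin (underside, below the middle of its filter bay) is 0 to 10 mm above the bench; z up, y from the bay to the grey motor housing. Outside: x -100 to 100, y -90 to 260 mm (pipe stub to 290). The bay's 5 mm walls rise to z 118, the motor housing (y > 93) to 115 mm. Bay inside: x -95 to 95, y -44 to 88 mm (black latch case between y -85 and -44, near x = 0).
- bay_home (a point): Spot on the bay floor, at (-16, 18, 30) mm in the extractor's frame, same axes. Fully home the cassette's origin stands at this x and height with its x axis along this x; its y follows the switch slot, up to 8 mm to either side.
- slot_mid (a point): Middle of the range in which the switch slot's mouth can lie, at (46, 18, 66) mm in the extractor's frame, same axes. The yellow interlock switch (26 x 44 x 36 mm) is clamped on a slotted rail along y, so its slot lies up to 8 mm to either side of here, unmeasured: look or feel for it. Slot 7 mm along x, 19 mm along y, 30 deep, 2 mm chamfer. Fully home the tongue tip is 22 mm below the mouth.
- flap (a joint): Angle of the yellow flap, rad: 0 latched (flush with the rim), grows as it opens, 2.1 wide open. A damped spring always drives it open (0.6 N m when shut, 0.05 when open); only the latch holds it. Pressing the mark about 6 mm below flush trips the latch (about 4 N); then stiff rubber buffers stop it (about 10 N per mm). Every full press, let go again, changes the state.
- flap_press (a point): Black round press mark, 32 mm across, on the flap's outer face over the latch, 139 mm from the hinge axis; moves with the flap. Latched it lies at (0, -55, 119) mm in the extractor's frame. Its z points out of the outer face, its y to the hinge. Pressed from latched and let go, the flap follows the finger up: move off away from the hinge and it swings wide open in 3 s.
- flap_edge (a point): Middle of the flap's free edge (outer face), 164 mm from the hinge axis; moves with the flap. The flap is 178 mm along the hinge and 6 mm thick; latched, this edge lies 5 mm inside the bay's wall. To latch, push the flap shut from its outer side, press until the buffers stop it and let go: it stays at 0.
- flap_hinge (a point): Middle of the flap's hinge axis, at (0, 84, 115) mm in the extractor's frame, same axes; the axis runs along x. Wide open the flap stands up and leans 30 degrees over the motor housing, its edge at (0, 167, 257) mm in that frame.
- cassette: Filter cassette, loose, about 0.25 kg, upright on the bench: white pleated block 92 (x) x 40 (y) x 46 mm, origin at the centre of its underside. On top an orange grip rib 60 (x) x 12 (y) mm, from height 46 to 72 mm. At its +x end a steel angle carries the tongue.
- cassette_grip (a point): Middle of the orange grip rib, 66 mm above the cassette's underside: pinch it across the cassette's y. Axes as the cassette's.
- tongue_tip (a point): Lower end of the flat steel tongue, at (62, 0, 14) mm in the cassette's frame. The tongue is 4 mm (x) by 16 mm (y), points straight down, 26 mm long below its bracket, whose underside is 40 mm above the cassette's.
- blue_can: Blue-labelled can, 66 mm across, 105 mm tall, origin at the centre of its underside. To be left alone.
- tape_measure: Yellow and black tape measure, 70 x 40 x 66 mm, origin at the centre of its underside. To be left alone.
- wrench: Steel wrench 170 mm long lying on the bench beyond the work, origin at the middle of its underside. To be left alone.
Not all that is in view belongs to the job. Several things have the shape of the cassette; the one meant has the colours described above.

How it is judged:
On the way, in this order (a step that is already met when the one before it is completed fails the run):
1. the latch is released and the flap has swung open (beyond 1.2 rad) (value of joint flap above 1.2 rad), for 0.2 s.
2. the cassette is home: tongue within 3 mm of its full depth in the switch slot, cassette upright (z of tongue_tip in the frame of slot_mid below -0.019 m and x of tongue_tip in the frame of slot_mid between -0.004 and 0.004 m and y of tongue_tip in the frame of slot_mid between -0.012 and 0.012 m and angle between cassette's own z axis and vertical below 0.1 rad), for 0.3 s.
At the end, for the whole second after the job is handed in: The flap is held by its latch, flush (within 0.02 rad of 0) and still; the cassette stands upright (within 0.1 rad) and at rest in the bay with its tongue in the switch slot, at least 19 mm below the slot's mouth (all of step 2 and value of joint flap between -0.02 and 0.02 rad and velocity of joint flap between -0.05 and 0.05 rad/s and linear speed of cassette below 0.02 m/s); the robot touches nothing.
It fails at once if the flap is forced: more than 40 N on it (contact force between any of the fingers, the arm and flap above 40 N).
It fails at once if the cassette is rammed or dropped: more than 90 N between it and the extractor (contact force between cassette and extractor above 90 N).
It fails at once if the can, the tape measure or the wrench is moved more than 30 mm or knocked over (distance of any of blue_can, tape_measure, wrench from where it was at the start of the episode above 0.03 m or angle between any of blue_can, tape_measure's own z axis and vertical above 0.4 rad).
It also fails if it takes over 72 s, if anything falls off the work surface, if the arm or the gripper's body presses on something with over 40 N, if the wrist force passes 120 N, or if a joint passes its speed limit or range.

## Working session

There is one attempt and no reset: what is moved stays moved. The work goes in short steps, Python scripts to look and compute and a tool call to move; the robot and the scene stay as the last step left them, time stands still between calls to the robot, and variables do not carry over. Pictures are saved under pics/ and viewed, at most 10 in all, crops included, and the job is handed in when it is done.

Besides the shell and the picture viewer there is one more tool, called after "Emit:" by a JSON object that holds its "api" and its "payload", one argument or row to a line. apply_moves: Moves the arm, as the interface text tells. Shifts and turns lie within -1 to 1; 1 stands for 250 mm of shift or 30 degrees of turn. Its arguments: {"type":"object","properties":{"steps":{"type":"array"},"jaw":{"type":"number"},"newtons":{"type":"number"}},"required":["steps"]}

```bash
mkdir -p pics; python3 - <<'E'
from station import *
import cv2,json
for n in("scene","top"):
    cv2.imwrite(f"pics/{n}0.png",grab_frame(n)); print(n,camera_model(n))
print(get_state())
E
```

```text
scene {'fx': 373.2974340007409, 'fy': 373.2974340007409, 'cx': 321.65638249093564, 'cy': 197.77551015868252, 'xyz': array([ 1.31126208, -0.17683016,  0.88479828]), 'rotation': array([-2.37983944,  0.00800511,  1.57173747])}
top {'fx': 378.527343861706, 'fy': 378.527343861706, 'cx': 316.553944614293, 'cy': 198.0205024389249, 'xyz': array([ 0.37289935, -0.17982253,  0.90354266]), 'rotation': array([-2.90008314e+00,  3.38918273e-04, -1.52010603e+00])}
{'t': 0.1, 'q': array([ 1.62715456e+00,  3.59322327e-01,  1.11980648e-02, -3.32885343e-04,
       -1.22409081e+00, -2.88079738e-01]), 'qd': array([ 0.00140854, -0.00183676,  0.00143808,  0.00038243,  0.00116755,
       -0.00011314]), 'joint_efforts': array([-2.15592001e-03, -5.84160054e+01,  2.93751240e+01,  7.01556042e+00,
        1.01842088e-02, -4.93862819e-05]), 'eef_pos': array([0.15494527, 0.65654929, 0.22572813]), 'ee_rot': array([ 3.14014345e+00, -1.03064623e-04, -2.31834765e-01]), 'force': array([ 0.33951025, -0.53453575, -0.13413311]), 'moment': array([-0.06591094, -0.03003575, -0.03979728]), 'gripper_force': 0.0, 'width': 0.08726009755328998}
```

View pics/scene0.png

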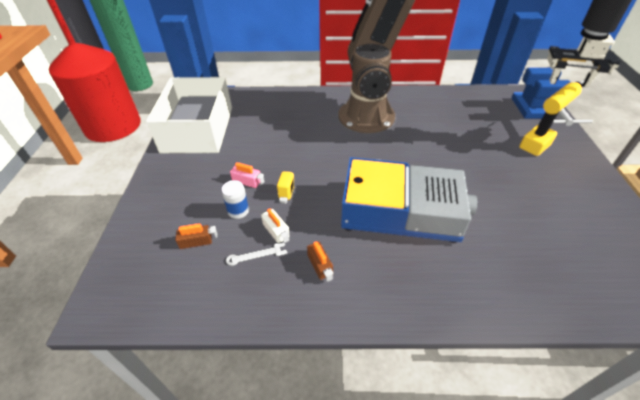

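View pics/top0.png

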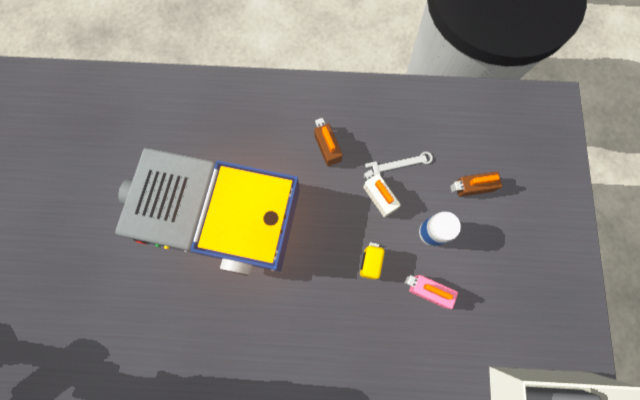

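Extractor: flap at top-image (245,215), mark at (270,218), housing to the left. White cassette at (381,192), with its tongue end up-left near (370,172). Next, enlarged crops.

```bash
python3 - <<'E'
import cv2
i=cv2.imread("pics/top0.png")
cv2.imwrite("pics/c1.png",cv2.resize(i[140:280,112:312],None,fx=4,fy=4,interpolation=cv2.INTER_CUBIC))
cv2.imwrite("pics/c2.png",cv2.resize(i[145:225,345:445],None,fx=7,fy=7,interpolation=cv2.INTER_CUBIC))
E
```

```text
(no output)
```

View pics/c1.png

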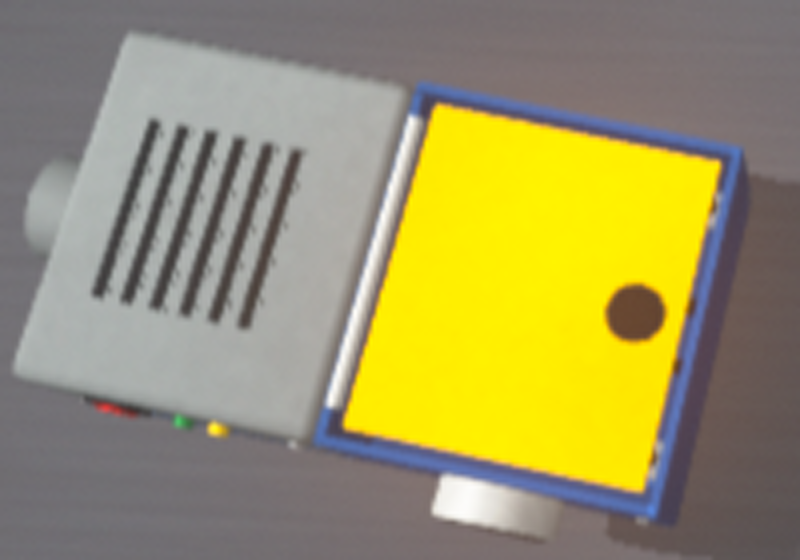

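View pics/c2.png

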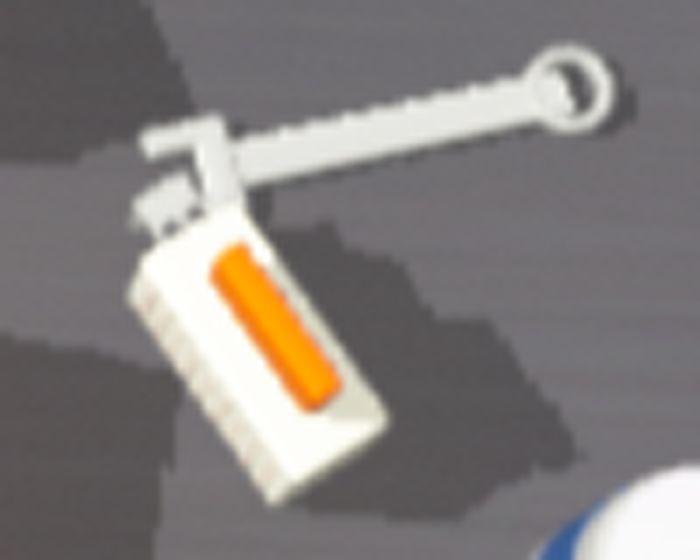

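```bash
cat > h.py <<'E'
import numpy as np
from station import *
from scipy.spatial.transform import Rotation as R
from scipy.optimize import least_squares
def proj(P,n):
    c=camera_model(n); p=R.from_euler('xyz',c["rotation"]).inv().apply(np.atleast_2d(P)-c["xyz"])
    return np.c_[c["fx"]*p[:,0]/p[:,2]+c["cx"],c["fy"]*p[:,1]/p[:,2]+c["cy"]]
def W(p,L): return R.from_euler('z',p[3]).apply(np.atleast_2d(L))+np.array(p[:3])
def fit(L,uv,n,p0,zprior,zs,):
    f=lambda p:np.r_[(proj(W(p,L),n)-uv).ravel(),(p[2]-zprior)/zs]
    s=least_squares(f,p0,loss='soft_l1'); return s.x,np.round((proj(W(s.x,L),n)-uv),2)
def crop(uv,x0,y0,k): return np.array([x0,y0])+(np.array(uv,float)+.5)/k-.5
E
python3 - <<'E'
from h import *
import station
print([a for a in dir(station) if not a.startswith('_')])
L=np.array([[100,-90,118],[-100,-90,118],[89,-80,118],[-89,-80,118],[0,-55,119],[100,260,115],[-100,260,115]])/1e3
uv=crop([[742,150],[660,518],[722,160],[645,492],[636,312],[128,33],[14,375]],112,140,4)
b=None
for y0 in np.arange(-3,3,1):
    s=fit(L,uv,"top",[.35,0,.005,y0],.005,.004)
    c=np.abs(s[1]).sum()
    if b is None or c<b[0]: b=(c,s)
print("ext",b[1]); E_=b[1][0]
L=np.array([[30,6,72],[30,-6,72],[-30,-6,72],[-30,6,72],[46,-20,46],[-46,-20,46],[46,20,46],[46,20,0],[-46,20,0]])/1e3
uv=crop([[212,270],[240,243],[342,385],[312,412],[243,205],[388,418],[146,258],[130,295],[275,505]],345,145,7)
b=None
for y0 in np.arange(-3,3,1):
    s=fit(L,uv,"top",[.4,-.3,.0,y0],.0,.0005)
    c=np.abs(s[1]).sum()
    if b is None or c<b[0]: b=(c,s)
print("cas",b[1])
np.save("ext.npy",E_);np.save("cas.npy",b[1][0])
for nm,l in dict(press=(0,-55,119),hinge=(0,84,115),home=(-16,18,30),edgeopen=(0,167,257)).items(): print(nm,W(E_,np.array(l)/1e3))
try: print(station.hold_point_z)
except Exception as e: print(e)
E
ls -la .
```

```text
['Unreachable', 'camera_model', 'get_state', 'grab_frame', 'hold_point_z', 'job_done']
ext (array([ 0.52613198, -0.02208951,  0.00053626, -0.15389705]), array([[ 0.47, -0.31],
       [-0.08, -0.48],
       [-0.15,  1.07],
       [ 0.15, -0.32],
       [ 0.51,  0.35],
       [-0.04, -1.34],
       [-1.15,  0.89]]))
cas (array([ 6.02588602e-01, -3.22518433e-01, -2.90016285e-05, -5.68297087e+00]), array([[ 0.12, -2.01],
       [ 0.49, -0.78],
       [ 0.68,  0.64],
       [ 0.57, -0.51],
       [-0.54, -0.66],
       [ 0.76,  1.19],
       [-0.8 ,  0.24],
       [-0.8 ,  0.17],
       [-0.78,  1.34]]))
press [[ 0.51770102 -0.07643948  0.11953626]]
hinge [[0.53900837 0.06091771 0.11553626]]
home [[ 0.51308031 -0.00184961  0.03053626]]
edgeopen [[0.55173146 0.14293675 0.25753626]]
0.0188
total 24
drwxr-xr-x  3 agent agent 4096 Dec  1 23:33 .
drwxr-xr-x 23 root  root  4096 Dec  1 23:31 ..
-rw-r--r--  1 agent agent  160 Dec  1 23:33 cas.npy
-rw-r--r--  1 agent agent  160 Dec  1 23:33 ext.npy
-rw-r--r--  1 agent agent  666 Dec  1 23:33 h.py
drwxr-xr-x  2 agent agent 4096 Dec  1 23:32 pics
```

The cassette and extractor poses fit the images to about 1 px. I'll pinch the rib's ends, so the wide gripper body lies along the extractor's x and clears the open flap. First I move to the press mark.

Emit:
{"api": "apply_moves", "payload": {
  "steps": [
    {"translation": [0.06,-0.12,0],"rotation": [0,0,-0.12]},
    {"translation": [0.12,-0.24,0],"rotation": [0,0,-0.24]},
    {"translation": [0.18,-0.36,0],"rotation": [0,0,-0.36]},
    {"translation": [0.24,-0.48,0],"rotation": [0,0,-0.48]},
    {"translation": [0.3,-0.61,0],"rotation": [0,0,-0.6]},
    {"translation": [0.36,-0.73,0],"rotation": [0,0,-0.72]},
    {"translation": [0.42,-0.85,0],"rotation": [0,0,-0.84]},
    {"translation": [0.484,-0.976,0],"rotation": [0,0,-0.95]},
    {"translation": [0.484,-0.976,0],"rotation": [0,0,-0.95]},
    {"translation": [0.484,-0.976,0],"rotation": [0,0,-0.95]}
  ],
  "jaw": 1,
  "newtons": 15
}}

```text
t: 0.93
eef_pos: [0.2767, 0.4115, 0.2269]
ee_rot: [-3.141, 0.0, -0.731]
force: [-0.8, 1.0, 0.7]
width: 0.0266
gripper_force: 0.0
```

Emit:
{"api": "apply_moves", "payload": {
  "steps": [
    {"translation": [0.06,-0.12,0],"rotation": [0,0,-0.12]},
    {"translation": [0.12,-0.24,0],"rotation": [0,0,-0.24]},
    {"translation": [0.18,-0.36,0],"rotation": [0,0,-0.36]},
    {"translation": [0.24,-0.48,0],"rotation": [0,0,-0.48]},
    {"translation": [0.3,-0.61,0],"rotation": [0,0,-0.6]},
    {"translation": [0.36,-0.73,0],"rotation": [0,0,-0.72]},
    {"translation": [0.42,-0.85,0],"rotation": [0,0,-0.84]},
    {"translation": [0.484,-0.976,0],"rotation": [0,0,-0.95]},
    {"translation": [0.484,-0.976,0],"rotation": [0,0,-0.95]},
    {"translation": [0.484,-0.976,0],"rotation": [0,0,-0.95]}
  ]
}}

```text
t: 1.77
eef_pos: [0.3977, 0.1681, 0.2264]
ee_rot: [3.141, -0.0, -1.229]
force: [-0.2, 1.3, 0.7]
width: 0.0004
gripper_force: 0.0
```

Emit:
{"api": "apply_moves", "payload": {
  "steps": [
    {"translation": [0.06,-0.12,0],"rotation": [0,0,-0.12]},
    {"translation": [0.12,-0.24,0],"rotation": [0,0,-0.24]},
    {"translation": [0.18,-0.36,0],"rotation": [0,0,-0.36]},
    {"translation": [0.24,-0.48,0],"rotation": [0,0,-0.48]},
    {"translation": [0.3,-0.61,0],"rotation": [0,0,-0.6]},
    {"translation": [0.36,-0.73,-0.07],"rotation": [0,0,-0.72]},
    {"translation": [0.42,-0.85,-0.14],"rotation": [0,0,-0.84]},
    {"translation": [0.484,-0.976,-0.2],"rotation": [0,0,-0.95]},
    {"translation": [0.484,-0.976,-0.28],"rotation": [0,0,-0.95]},
    {"translation": [0.484,-0.976,-0.28],"rotation": [0,0,-0.95]}
  ]
}}

```text
t: 2.6
eef_pos: [0.5166, -0.0753, 0.1522]
ee_rot: [3.135, -0.001, -1.726]
force: [-0.8, 0.6, -0.9]
width: 0.0001
gripper_force: 0.0
```

Emit:
{"api": "apply_moves", "payload": {
  "steps": [
    {"translation": [0,0,-0.02],"rotation": [0,0,0]},
    {"translation": [0,0,-0.04],"rotation": [0,0,0]},
    {"translation": [0,0,-0.06],"rotation": [0,0,0]},
    {"translation": [0,0,-0.08],"rotation": [0,0,0]},
    {"translation": [0,0,-0.09],"rotation": [0,0,0]},
    {"translation": [0,0,-0.1],"rotation": [0,0,0]},
    {"translation": [0,0,-0.108],"rotation": [0,0,0]},
    {"translation": [0,0,-0.116],"rotation": [0,0,0]},
    {"translation": [0,0,-0.12],"rotation": [0,0,0]},
    {"translation": [0,0,-0.12],"rotation": [0,0,0]}
  ]
}}

```text
t: 3.43
eef_pos: [0.5181, -0.0751, 0.1266]
ee_rot: [-3.142, 0.0, -1.724]
force: [0.0, 1.9, 1.5]
width: 0.0005
gripper_force: 0.7
```

Emit:
{"api": "apply_moves", "payload": {
  "steps": [
    {"translation": [0,0,-0.004],"rotation": [0,0,0]},
    {"translation": [0,0,-0.008],"rotation": [0,0,0]},
    {"translation": [0,0,-0.012],"rotation": [0,0,0]},
    {"translation": [0,0,-0.016],"rotation": [0,0,0]},
    {"translation": [0,0,-0.02],"rotation": [0,0,0]},
    {"translation": [0,0,-0.024],"rotation": [0,0,0]},
    {"translation": [0,0,-0.028],"rotation": [0,0,0]},
    {"translation": [0,0,-0.028],"rotation": [0,0,0]},
    {"translation": [0,0,-0.028],"rotation": [0,0,0]},
    {"translation": [0,0,-0.028],"rotation": [0,0,0]}
  ]
}}

```text
t: 4.27
eef_pos: [0.5182, -0.0751, 0.12]
ee_rot: [-3.141, -0.0, -1.724]
force: [-3.6, 0.9, 8.8]
width: 0.0005
gripper_force: 4.0
```

Emit:
{"api": "apply_moves", "payload": {
  "steps": [
    {"translation": [0,0,-0.002],"rotation": [0,0,0]},
    {"translation": [0,0,-0.004],"rotation": [0,0,0]},
    {"translation": [0,0,-0.006],"rotation": [0,0,0]},
    {"translation": [0,0,-0.006],"rotation": [0,0,0]},
    {"translation": [0,0,-0.006],"rotation": [0,0,0]},
    {"translation": [0,0,-0.006],"rotation": [0,0,0]},
    {"translation": [0,0,-0.006],"rotation": [0,0,0]},
    {"translation": [0,0,-0.006],"rotation": [0,0,0]},
    {"translation": [0,0,-0.006],"rotation": [0,0,0]},
    {"translation": [0,0,-0.006],"rotation": [0,0,0]}
  ]
}}

```text
t: 5.1
eef_pos: [0.5182, -0.0751, 0.1193]
ee_rot: [-3.141, -0.0, -1.724]
force: [-5.4, 2.2, 16.1]
width: 0.0005
gripper_force: 7.5
```

Emit:
{"api": "apply_moves", "payload": {
  "steps": [
    {"translation": [0,0,0.02],"rotation": [0,0,0]},
    {"translation": [0,0,0.05],"rotation": [0,0,0]},
    {"translation": [0,0,0.09],"rotation": [0,0,0]},
    {"translation": [-0.015,-0.1,0.12],"rotation": [0,0,0]},
    {"translation": [-0.03,-0.2,0.15],"rotation": [0,0,0]},
    {"translation": [-0.05,-0.32,0.18],"rotation": [0,0,0]},
    {"translation": [-0.07,-0.45,0.2],"rotation": [0,0,0]},
    {"translation": [-0.07,-0.55,0.22],"rotation": [0,0,0]},
    {"translation": [-0.05,-0.65,0.25],"rotation": [0,0,0]},
    {"translation": [0,-0.75,0.3],"rotation": [0,0,0]}
  ],
  "jaw": -1
}}

```text
t: 5.93
eef_pos: [0.5163, -0.2636, 0.1931]
ee_rot: [3.14, 0.001, -1.725]
force: [0.5, 0.2, 0.0]
width: 0.0615
gripper_force: 0.0
```

Emit:
{"api": "apply_moves", "payload": {
  "steps": [
    {"translation": [0.04,-0.03,0],"rotation": [0,0,0.1]},
    {"translation": [0.09,-0.06,0],"rotation": [0,0,0.2]},
    {"translation": [0.14,-0.09,0],"rotation": [0,0,0.3]},
    {"translation": [0.19,-0.12,0],"rotation": [0,0,0.4]},
    {"translation": [0.24,-0.15,0],"rotation": [0,0,0.5]},
    {"translation": [0.28,-0.19,0],"rotation": [0,0,0.6]},
    {"translation": [0.344,-0.236,0],"rotation": [0,0,0.72]},
    {"translation": [0.344,-0.236,0],"rotation": [0,0,0.72]},
    {"translation": [0.344,-0.236,0],"rotation": [0,0,0.72]},
    {"translation": [0.344,-0.236,0],"rotation": [0,0,0.72]}
  ],
  "jaw": -1
}}

```text
t: 6.77
eef_pos: [0.6036, -0.3214, 0.1927]
ee_rot: [3.141, 0.001, -1.348]
force: [-0.6, 0.1, -0.3]
width: 0.0877
gripper_force: 0.0
```

Emit:
{"api": "apply_moves", "payload": {
  "steps": [
    {"translation": [0,0,0],"rotation": [0,0,0.1]},
    {"translation": [0,0,0],"rotation": [0,0,0.2]},
    {"translation": [0,0,0],"rotation": [0,0,0.3]},
    {"translation": [0,0,0],"rotation": [0,0,0.4]},
    {"translation": [0,0,0],"rotation": [0,0,0.5]},
    {"translation": [0,0,-0.1],"rotation": [0,0,0.6]},
    {"translation": [0,0,-0.2],"rotation": [0,0,0.72]},
    {"translation": [0,0,-0.3],"rotation": [0,0,0.72]},
    {"translation": [0,0,-0.36],"rotation": [0,0,0.72]},
    {"translation": [0,0,-0.36],"rotation": [0,0,0.72]}
  ]
}}

```text
t: 7.6
eef_pos: [0.6013, -0.3202, 0.0995]
ee_rot: [3.138, 0.005, -0.971]
force: [-0.4, -0.2, -0.8]
width: 0.0877
gripper_force: 0.0
```

```bash
python3 - <<'E'
from h import *
import cv2
a=grab_frame("top"); b=grab_frame("scene"); cv2.imwrite("pics/top1.png",a);cv2.imwrite("pics/scene1.png",b)
s=get_state();print(s['eef_pos'],s['ee_rot'],s['force'])
k=lambda i,x,y,w,h,f:cv2.resize(i[y:y+h,x:x+w],None,fx=f,fy=f,interpolation=cv2.INTER_CUBIC)
o=np.zeros((600,800,3),np.uint8)
A=k(a,190,150,120,130,4); B=k(b,215,150,200,110,3)[:, :320*0+600]
A=A[:,:]; o[:A.shape[0],:A.shape[1]]=A
C=k(a,340,130,106,130,3); o[:C.shape[0],481:481+C.shape[1]]=C
cv2.imwrite("pics/m1.png",o)
cv2.imwrite("pics/m2.png",k(b,225,130,200,150,4))
E
```

```text
[ 0.60381879 -0.32140454  0.10356448] [ 3.14102691e+00  1.36157224e-04 -9.70062600e-01] [-0.11493073 -0.01249343  0.28004593]
```

View pics/m1.png

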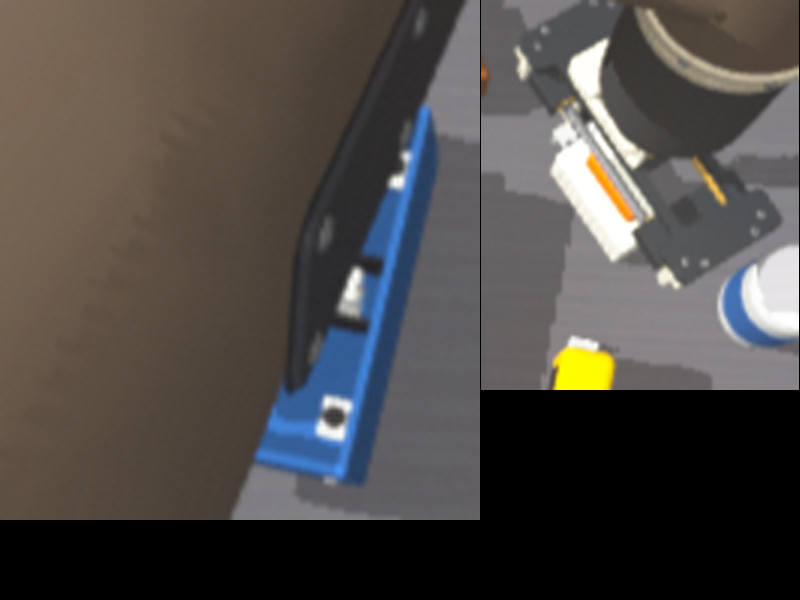

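View pics/m2.png

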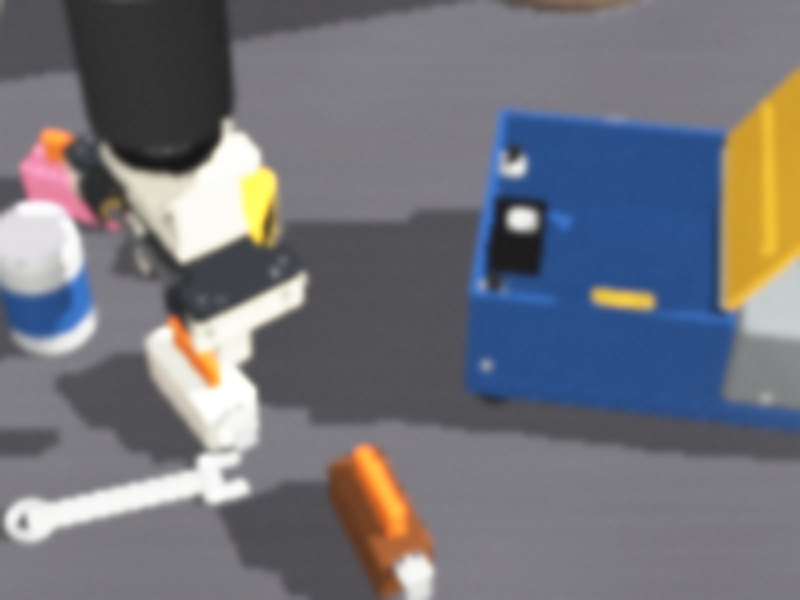

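The flap is open. In m2 the switch top shows as a yellow strip, (590–656, 298), and the bay rim corners are near (500,112) and (480,290). The rib is near (195,350), beneath the gripper.

```bash
python3 - <<'E'
from h import *
Ls=np.array([[-100,-90,118],[100,-90,118],[100,93,118]])/1e3
uvs=crop([[502,110],[475,290],[737,318]],225,130,4)
L=np.array([[100,-90,118],[-100,-90,118],[89,-80,118],[-89,-80,118],[0,-55,119],[100,260,115],[-100,260,115]])/1e3
uv=crop([[742,150],[660,518],[722,160],[645,492],[636,312],[128,33],[14,375]],112,140,4)
f=lambda p:np.r_[(proj(W(p,L),"top")-uv).ravel(),(proj(W(p,Ls),"scene")-uvs).ravel(),(p[2]-.007)/.001]
s=least_squares(f,np.load("ext.npy"),loss='soft_l1');E_=s.x;print(E_,np.round(s.fun,2));np.save("ext.npy",E_)
def ray(uv,n,z):
    c=camera_model(n);d=R.from_euler('xyz',c["rotation"]).apply([(uv[0]-c["cx"])/c["fx"],(uv[1]-c["cy"])/c["fy"],1]);return c["xyz"]+d*(z-c["xyz"][2])/d[2]
for q in([592,290],[655,295],[592,304],[655,308],[520,215],[515,160]):
    w=ray(crop(q,225,130,4),"scene",E_[2]+.066); print(q,R.from_euler('z',-E_[3]).apply(w-E_[:3])*1e3)
C=np.load("cas.npy")
print("rib in m2",(proj(W(C,[[.03,0,.072],[-.03,0,.072],[.03,-.02,.046],[-.046,-.02,.046],[-.046,.02,.046],[.046,.02,.046],[.046,-.02,.046]]),"scene")-[225,130])*4)
E
```

```text
[ 0.52474299 -0.02281525  0.00709408 -0.15543811] [ 0.67 -0.49 -0.19  0.1   0.01  0.9   0.01  0.2   0.43  0.47 -1.01 -1.99
 -2.57  0.91 -0.55  0.19 -1.37  1.55  0.17  1.91  0.09]
[592, 290] [32.31910983 -5.02554518 66.        ]
[655, 295] [30.47977833 41.27982182 66.        ]
[592, 304] [46.41499251 -4.14352433 66.        ]
[655, 308] [43.54511604 41.72113741 66.        ]
[520, 215] [-39.37722085 -65.43049839  66.        ]
[515, 160] [-102.38587879  -75.52025687   66.        ]
rib in m2 [[215.51187674 364.98038711]
 [174.75391299 313.41718228]
 [194.57728953 400.49368166]
 [144.7069942  334.98172014]
 [191.59897188 312.31934096]
 [253.91374716 390.05840881]
 [205.59714701 414.96988387]]
```

Emit:
{"api": "apply_moves", "payload": {
  "steps": [
    {"translation": [0,0,-0.03],"rotation": [0,0,0]},
    {"translation": [0,0,-0.06],"rotation": [0,0,0]},
    {"translation": [0,0,-0.09],"rotation": [0,0,0]},
    {"translation": [0,0,-0.12],"rotation": [0,0,0]},
    {"translation": [0,0,-0.15],"rotation": [0,0,0]},
    {"translation": [0,0,-0.17],"rotation": [0,0,0]},
    {"translation": [0,0,-0.19],"rotation": [0,0,0]},
    {"translation": [0,0,-0.2],"rotation": [0,0,0]},
    {"translation": [0,0,-0.206],"rotation": [0,0,0]},
    {"translation": [0,0,-0.206],"rotation": [0,0,0]}
  ]
}}

```text
t: 8.53
eef_pos: [0.604, -0.3216, 0.0512]
ee_rot: [3.141, 0.0, -0.97]
force: [0.6, 0.6, 1.2]
width: 0.0873
gripper_force: 0.0
```

Emit:
{"api": "apply_moves", "payload": {
  "steps": [
    {"translation": [0,0,0],"rotation": [0,0,0]},
    {"translation": [0,0,0],"rotation": [0,0,0]},
    {"translation": [0,0,0],"rotation": [0,0,0]},
    {"translation": [0,0,0],"rotation": [0,0,0]},
    {"translation": [0,0,0],"rotation": [0,0,0]},
    {"translation": [0,0,0],"rotation": [0,0,0]},
    {"translation": [0,0,0],"rotation": [0,0,0]},
    {"translation": [0,0,0],"rotation": [0,0,0]},
    {"translation": [0,0,0],"rotation": [0,0,0]},
    {"translation": [0,0,0],"rotation": [0,0,0]}
  ],
  "jaw": 1,
  "newtons": 25
}}

```text
t: 9.37
eef_pos: [0.6039, -0.3217, 0.0518]
ee_rot: [3.141, -0.0, -0.97]
force: [-2.0, -0.1, 4.5]
width: 0.0602
gripper_force: 25.0
```

Emit:
{"api": "apply_moves", "payload": {
  "steps": [
    {"translation": [0,0,0.03],"rotation": [0,0,0]},
    {"translation": [0,0,0.08],"rotation": [0,0,0]},
    {"translation": [0,0,0.15],"rotation": [0,0,0]},
    {"translation": [0,0,0.22],"rotation": [0,0,0]},
    {"translation": [0,0,0.3],"rotation": [0,0,0]},
    {"translation": [0,0,0.38],"rotation": [0,0,0]},
    {"translation": [0,0,0.46],"rotation": [0,0,0]},
    {"translation": [0,0,0.52],"rotation": [0,0,0]},
    {"translation": [0,0,0.56],"rotation": [0,0,0]},
    {"translation": [0,0,0.58],"rotation": [0,0,0]}
  ]
}}

```text
t: 10.2
eef_pos: [0.6048, -0.3216, 0.1989]
ee_rot: [-3.14, -0.002, -0.97]
force: [-0.3, 0.4, -3.4]
width: 0.0596
gripper_force: 25.0
```

Emit:
{"api": "apply_moves", "payload": {
  "steps": [
    {"translation": [-0.03,0.05,0],"rotation": [0,0,-0.07]},
    {"translation": [-0.07,0.11,0],"rotation": [0,0,-0.15]},
    {"translation": [-0.11,0.18,0],"rotation": [0,0,-0.23]},
    {"translation": [-0.15,0.25,0],"rotation": [0,0,-0.31]},
    {"translation": [-0.19,0.32,0],"rotation": [0,0,-0.39]},
    {"translation": [-0.23,0.39,0],"rotation": [0,0,-0.47]},
    {"translation": [-0.28,0.46,0],"rotation": [0,0,-0.55]},
    {"translation": [-0.32,0.52,0],"rotation": [0,0,-0.62]},
    {"translation": [-0.35,0.57,0],"rotation": [0,0,-0.68]},
    {"translation": [-0.368,0.6,0],"rotation": [0,0,-0.72]}
  ]
}}

```text
t: 11.03
eef_pos: [0.5107, -0.1703, 0.1962]
ee_rot: [3.141, 0.001, -1.348]
force: [-0.3, -0.2, -2.9]
width: 0.06
gripper_force: 25.0
```

Emit:
{"api": "apply_moves", "payload": {
  "steps": [
    {"translation": [0,0,0],"rotation": [0,0,-0.1]},
    {"translation": [0,0,0],"rotation": [0,0,-0.2]},
    {"translation": [0,0,0],"rotation": [0,0,-0.3]},
    {"translation": [0,0,0],"rotation": [0,0,-0.4]},
    {"translation": [0,0,0],"rotation": [0,0,-0.5]},
    {"translation": [0,0,0],"rotation": [0,0,-0.6]},
    {"translation": [0,0,0],"rotation": [0,0,-0.68]},
    {"translation": [0,0,0],"rotation": [0,0,-0.722]},
    {"translation": [0,0,0],"rotation": [0,0,-0.722]},
    {"translation": [0,0,0],"rotation": [0,0,-0.722]}
  ]
}}

```text
t: 11.87
eef_pos: [0.5119, -0.1715, 0.1963]
ee_rot: [3.141, 0.0, -1.724]
force: [0.6, 0.4, -2.6]
width: 0.0599
gripper_force: 25.0
```

```bash
python3 - <<'E'
from h import *
import cv2
b=grab_frame("scene");a=grab_frame("top"); cv2.imwrite("pics/top2.png",a);cv2.imwrite("pics/scene2.png",b)
s=get_state();print(s['eef_pos'],s['ee_rot'],s['force'],s['width'])
k=lambda i,x,y,w,h,f:cv2.resize(i[y:y+h,x:x+w],None,fx=f,fy=f,interpolation=cv2.INTER_CUBIC)
o=np.zeros((600,800,3),np.uint8)
o[:360]=k(b,280,150,160,72,5); o[360:,:480]=k(a,190,150,160,80,3)
cv2.imwrite("pics/m3.png",o)
E
```

```text
[ 0.51199878 -0.1715308   0.19642329] [ 3.14135192e+00  7.77033448e-05 -1.72418119e+00] [ 0.61386469  0.37261161 -3.03143492] 0.05972697284953155
```

View pics/m3.png

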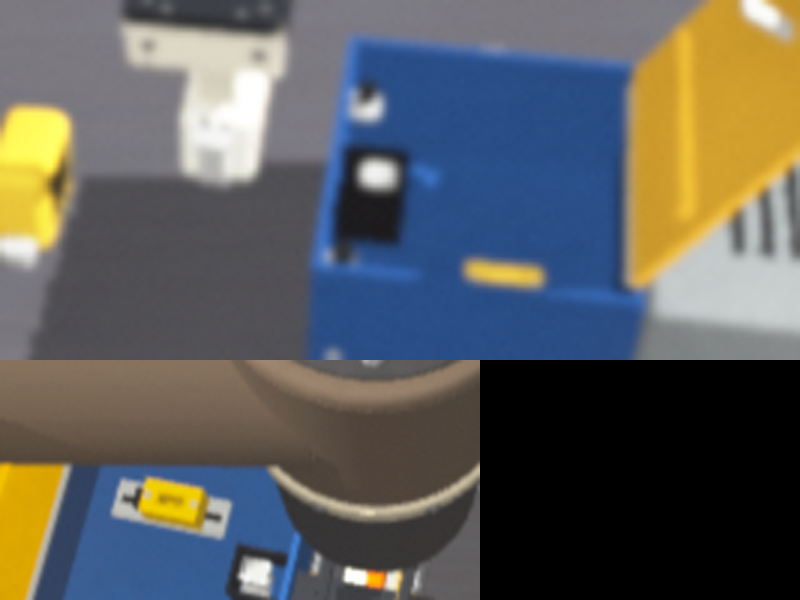

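m3 shows the cassette held upright with its tongue near (212,160), and in the top view the switch with its slot at (171,498). I'll zoom both in one picture.

```bash
python3 - <<'E'
import cv2,numpy as np
a=cv2.imread("pics/top2.png");b=cv2.imread("pics/scene2.png")
k=lambda i,x,y,w,h,f:cv2.resize(i[y:y+h,x:x+w],None,fx=f,fy=f,interpolation=cv2.INTER_CUBIC)
o=np.zeros((600,800,3),np.uint8)
o[:, :400]=k(a,226,174,40,60,10)
o[:300,400:]=k(b,305,158,40,30,10)
o[300:,400:]=k(a,290,210,40,30,10)
cv2.imwrite("pics/m4.png",o)
E
```

```text
(no output)
```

View pics/m4.png

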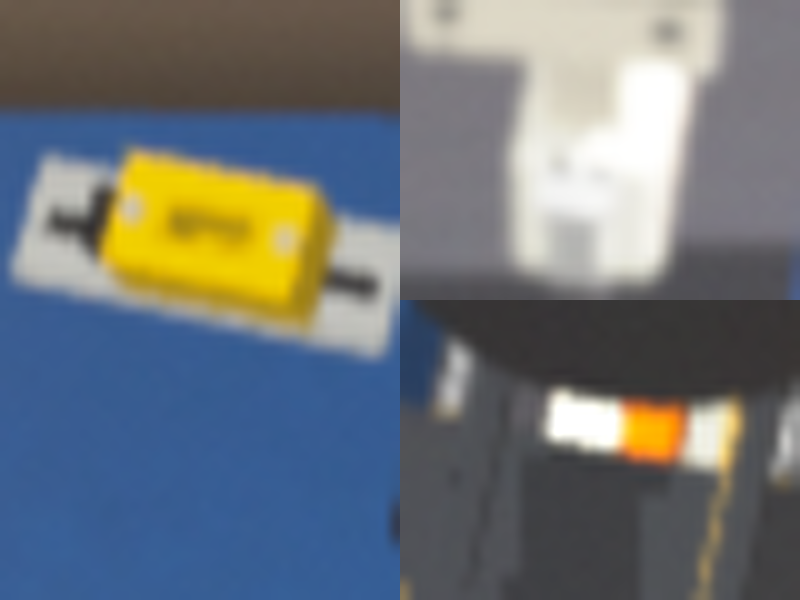

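```bash
cat >> h.py <<'E'
def ray(uv,n,z):
    c=camera_model(n);d=R.from_euler('xyz',c["rotation"]).apply([(uv[0]-c["cx"])/c["fx"],(uv[1]-c["cy"])/c["fy"],1]);return c["xyz"]+d*(z-c["xyz"][2])/d[2]
E
python3 - <<'E'
from h import *
E_=np.load("ext.npy"); e=lambda w:np.round(R.from_euler('z',-E_[3]).apply(w-E_[:3])*1e3,1)
m=lambda q:crop(q,226,174,10)
for q in([209,225],[127,150],[322,188],[290,300],[105,262]):
    w=ray(m(q),"top",E_[2]+.066);print("sw",q,w.round(4),e(w))
t=get_state()['eef_pos'];print("tcp",e(t))
z=t[2]+.0202
for q in([622,430],[688,430],[653,400],[653,462]): w=ray(crop([q[0]-400,q[1]-300],290,210,10),"top",z);print("rib",w.round(4),e(w))
zb=t[2]-.0518
for q in([548,415],[738,440]): w=ray(crop([q[0]-400,q[1]-300],290,210,10),"top",zb+.046);print("blk",w.round(4),e(w))
for q,h in(([572,215],.040),([572,275],.014),([545,245],.027),([600,245],.027)): w=ray(crop([q[0]-400,q[1]],305,158,10),"scene",zb+h);print("tongue",w.round(4),e(w))
# visible points of extractor in scene: rim corners
for q,l in(([352,38],(-100,-90)),([313,268],(100,-90))): w=ray(crop(q,280,150,5),"scene",E_[2]+.118);print("rim",e(w))
for q in ([465,272],[545,276]): print("swscene",e(ray(crop(q,280,150,5),"scene",E_[2]+.066)))
E
```

```text
sw [209, 225] [ 0.5737 -0.0105  0.0731] [46.5 19.7 66. ]
sw [127, 150] [0.5903 0.0098 0.0731] [59.7 42.3 66. ]
sw [322, 188] [ 0.5837 -0.0353  0.0731] [60.1 -3.2 66. ]
sw [290, 300] [ 0.5573 -0.0304  0.0731] [33.3 -2.5 66. ]
sw [105, 262] [0.564  0.0121 0.0731] [33.3 40.6 66. ]
tcp [  10.4 -148.9  189.3]
rib [ 0.495  -0.1645  0.2166] [  -7.4 -144.6  209.5]
rib [ 0.4956 -0.1767  0.2166] [  -4.9 -156.5  209.5]
rib [ 0.5009 -0.17    0.2166] [  -0.8 -149.1  209.5]
rib [ 0.4894 -0.1705  0.2166] [ -12.1 -151.4  209.5]
blk [ 0.5018 -0.1497  0.1906] [  -3.  -128.9  183.5]
blk [ 0.4988 -0.1862  0.1906] [  -0.3 -165.4  183.5]
tongue [ 0.573  -0.1829  0.1846] [  72.4 -150.7  177.5]
tongue [ 0.5698 -0.1831  0.1586] [  69.3 -151.4  151.5]
tongue [ 0.5712 -0.1904  0.1716] [  71.8 -158.4  164.5]
tongue [ 0.5713 -0.1753  0.1716] [  69.6 -143.4  164.5]
rim [-100.8  -88.8  118. ]
rim [ 98.1 -89.7 118. ]
swscene [39.9 -4.6 66. ]
swscene [36.1 42.1 66. ]
```

Emit:
{"api": "apply_moves", "payload": {
  "steps": [
    {"translation": [0,0.05,0],"rotation": [0,0,0]},
    {"translation": [0,0.12,0],"rotation": [0,0,0]},
    {"translation": [0,0.21,0],"rotation": [0,0,0]},
    {"translation": [0,0.31,0],"rotation": [0,0,0]},
    {"translation": [0.002,0.41,0],"rotation": [0,0,0]},
    {"translation": [0.002,0.51,0],"rotation": [0,0,0]},
    {"translation": [0.002,0.6,0],"rotation": [0,0,0]},
    {"translation": [0.002,0.66,0],"rotation": [0,0,0]},
    {"translation": [0.002,0.688,0],"rotation": [0,0,0]},
    {"translation": [0.002,0.688,0],"rotation": [0,0,0]}
  ]
}}

```text
t: 12.8
eef_pos: [0.5126, 0.002, 0.1967]
ee_rot: [-3.141, 0.0, -1.723]
force: [0.3, -0.5, -3.0]
width: 0.06
gripper_force: 25.0
```

Emit:
{"api": "apply_moves", "payload": {
  "steps": [
    {"translation": [0,0,-0.03],"rotation": [0,0,0]},
    {"translation": [0,0,-0.07],"rotation": [0,0,0]},
    {"translation": [0,0,-0.11],"rotation": [0,0,0]},
    {"translation": [0,0,-0.15],"rotation": [0,0,0]},
    {"translation": [0,0,-0.19],"rotation": [0,0,0]},
    {"translation": [0,0,-0.23],"rotation": [0,0,0]},
    {"translation": [0,0,-0.26],"rotation": [0,0,0]},
    {"translation": [0,0,-0.28],"rotation": [0,0,0]},
    {"translation": [0,0,-0.3],"rotation": [0,0,0]},
    {"translation": [0,0,-0.3],"rotation": [0,0,0]}
  ]
}}

```text
t: 13.63
eef_pos: [0.5122, 0.0003, 0.1205]
ee_rot: [3.14, -0.001, -1.725]
force: [-0.8, -0.1, -3.0]
width: 0.0599
gripper_force: 25.0
```

```bash
python3 - <<'E'
from h import *
import cv2
b=grab_frame("scene"); s=get_state();print(s['eef_pos'],s['ee_rot'],s['force'])
E_=np.load("ext.npy");print(R.from_euler('z',-E_[3]).apply(s['eef_pos']-E_[:3])*1e3)
k=lambda i,x,y,w,h,f:cv2.resize(i[y:y+h,x:x+w],None,fx=f,fy=f,interpolation=cv2.INTER_CUBIC)
cv2.imwrite("pics/m5.png",k(b,340,150,80,75,8))
E
```

```text
[5.12428666e-01 3.48709937e-04 1.21180530e-01] [ 3.14093222e+00 -4.41636786e-04 -1.72508163e+00] [-0.75585136  0.80741566 -2.89448021]
[-15.75193943  20.9782785  114.08644573]
```

View pics/m5.png

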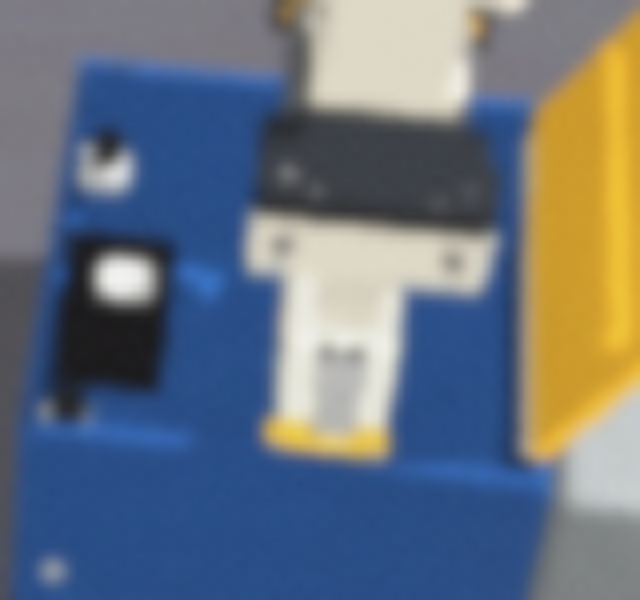

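m5: the tongue, centred near u 340, stands just above the switch, whose yellow strip spans 262–393. I'll check the side offset numerically.

```bash
python3 - <<'E'
from h import *
E_=np.load("ext.npy"); e=lambda w:R.from_euler('z',-E_[3]).apply(w-E_[:3])*1e3
def onx(q,x):
    f=lambda z:e(ray(crop(q,340,150,8),"scene",z))[0]-x
    from scipy.optimize import brentq
    return e(ray(crop(q,340,150,8),"scene",brentq(f,0,.3))).round(1)
for q in([317,395],[358,395],[317,425],[355,425],[320,370],[362,370]): print("tongue",onx(q,48))
for q in([262,430],[393,436],[264,442],[391,448]): print("sw",e(ray(crop(q,340,150,8),"scene",E_[2]+.066)).round(1))
E
```

```text
tongue [48.  11.8 98.7]
tongue [ 48.   26.1 101. ]
tongue [48.  13.4 83.2]
tongue [48.  26.8 85.3]
tongue [ 48.   11.5 111.6]
tongue [ 48.   26.1 113.9]
sw [37.3 -5.6 66. ]
sw [33.1 42.3 66. ]
sw [43.2 -4.5 66. ]
sw [39.3 41.8 66. ]
```

Emit:
{"api": "apply_moves", "payload": {
  "steps": [
    {"translation": [0,0,-0.01],"rotation": [0,0,0]},
    {"translation": [0,0,-0.02],"rotation": [0,0,0]},
    {"translation": [0,0,-0.028],"rotation": [0,0,0]},
    {"translation": [0,0,-0.034],"rotation": [0,0,0]},
    {"translation": [0,0,-0.04],"rotation": [0,0,0]},
    {"translation": [0,0,-0.046],"rotation": [0,0,0]},
    {"translation": [0,0,-0.052],"rotation": [0,0,0]},
    {"translation": [0,0,-0.058],"rotation": [0,0,0]},
    {"translation": [0,0,-0.064],"rotation": [0,0,0]},
    {"translation": [0,0,-0.064],"rotation": [0,0,0]}
  ]
}}

```text
t: 14.52
eef_pos: [0.5124, 0.0004, 0.1052]
ee_rot: [3.141, -0.0, -1.725]
force: [0.2, -0.0, -3.3]
width: 0.0596
gripper_force: 25.0
```

Emit:
{"api": "apply_moves", "payload": {
  "steps": [
    {"translation": [0,0,-0.006],"rotation": [0,0,0]},
    {"translation": [0,0,-0.012],"rotation": [0,0,0]},
    {"translation": [0,0,-0.018],"rotation": [0,0,0]},
    {"translation": [0,0,-0.024],"rotation": [0,0,0]},
    {"translation": [0,0,-0.03],"rotation": [0,0,0]},
    {"translation": [0,0,-0.035],"rotation": [0,0,0]},
    {"translation": [0,0,-0.04],"rotation": [0,0,0]},
    {"translation": [0,0,-0.044],"rotation": [0,0,0]},
    {"translation": [0,0,-0.048],"rotation": [0,0,0]},
    {"translation": [0,0,-0.048],"rotation": [0,0,0]}
  ]
}}

```text
t: 15.35
eef_pos: [0.5125, 0.0004, 0.0933]
ee_rot: [3.141, -0.0, -1.725]
force: [0.1, -1.5, -2.0]
width: 0.06
gripper_force: 25.0
```

Going in freely. Last few millimetres to the floor.

Emit:
{"api": "apply_moves", "payload": {
  "steps": [
    {"translation": [0,0,-0.003],"rotation": [0,0,0]},
    {"translation": [0,0,-0.006],"rotation": [0,0,0]},
    {"translation": [0,0,-0.009],"rotation": [0,0,0]},
    {"translation": [0,0,-0.012],"rotation": [0,0,0]},
    {"translation": [0,0,-0.015],"rotation": [0,0,0]},
    {"translation": [0,0,-0.018],"rotation": [0,0,0]},
    {"translation": [0,0,-0.02],"rotation": [0,0,0]},
    {"translation": [0,0,-0.02],"rotation": [0,0,0]},
    {"translation": [0,0,-0.02],"rotation": [0,0,0]},
    {"translation": [0,0,-0.02],"rotation": [0,0,0]}
  ]
}}

```text
t: 16.18
eef_pos: [0.5127, 0.0003, 0.0898]
ee_rot: [-3.141, -0.0, -1.725]
force: [-4.4, -2.3, 11.1]
width: 0.0594
gripper_force: 25.0
```

Resting on the floor at the expected height (about 14 N change). Release and rise.

Emit:
{"api": "apply_moves", "payload": {
  "steps": [
    {"translation": [0,0,0.004],"rotation": [0,0,0]},
    {"translation": [0,0,0.004],"rotation": [0,0,0]},
    {"translation": [0,0,0.004],"rotation": [0,0,0]},
    {"translation": [0,0,0.004],"rotation": [0,0,0]},
    {"translation": [0,0,0.004],"rotation": [0,0,0]},
    {"translation": [0,0,0.004],"rotation": [0,0,0]},
    {"translation": [0,0,0.004],"rotation": [0,0,0]},
    {"translation": [0,0,0.004],"rotation": [0,0,0]},
    {"translation": [0,0,0.004],"rotation": [0,0,0]},
    {"translation": [0,0,0.004],"rotation": [0,0,0]}
  ],
  "jaw": -1
}}

```text
t: 17.02
eef_pos: [0.5126, 0.0004, 0.0895]
ee_rot: [3.142, -0.0, -1.725]
force: [0.8, 0.9, -0.6]
width: 0.0873
gripper_force: 0.0
```

Emit:
{"api": "apply_moves", "payload": {
  "steps": [
    {"translation": [0,0,0.03],"rotation": [0,0,0]},
    {"translation": [0,0,0.08],"rotation": [0,0,0]},
    {"translation": [0,0,0.16],"rotation": [0,0,0]},
    {"translation": [0,0,0.25],"rotation": [0,0,0]},
    {"translation": [0,0,0.35],"rotation": [0,0,0]},
    {"translation": [0,0,0.45],"rotation": [0,0,0]},
    {"translation": [0,0,0.55],"rotation": [0,0,0]},
    {"translation": [0,0,0.65],"rotation": [0,0,0]},
    {"translation": [0,0,0.75],"rotation": [0,0,0]},
    {"translation": [0,0,0.85],"rotation": [0,0,0]}
  ]
}}

```text
t: 17.85
eef_pos: [0.5122, 0.0003, 0.3041]
ee_rot: [-3.141, 0.0, -1.725]
force: [1.8, 0.4, 0.5]
width: 0.0877
gripper_force: 0.0
```

Emit:
{"api": "apply_moves", "payload": {
  "steps": [
    {"translation": [0.01,0.05,0],"rotation": [0,0,0]},
    {"translation": [0.03,0.12,0],"rotation": [0,0,0]},
    {"translation": [0.05,0.21,0],"rotation": [0,0,0]},
    {"translation": [0.08,0.31,0],"rotation": [0,0,0]},
    {"translation": [0.1,0.41,0],"rotation": [0,0,0]},
    {"translation": [0.13,0.51,0],"rotation": [0,0,0]},
    {"translation": [0.15,0.61,0],"rotation": [0,0,0]},
    {"translation": [0.17,0.69,0],"rotation": [0,0,0]},
    {"translation": [0.177,0.718,0],"rotation": [0,0,0]},
    {"translation": [0.177,0.718,0],"rotation": [0,0,0]}
  ],
  "jaw": 1
}}

```text
t: 18.68
eef_pos: [0.557, 0.1814, 0.3017]
ee_rot: [3.141, -0.001, -1.723]
force: [0.9, 0.2, -0.2]
width: 0.0267
gripper_force: 0.0
```

Emit:
{"api": "apply_moves", "payload": {
  "steps": [
    {"translation": [0,0,-0.03],"rotation": [0,0,0]},
    {"translation": [0,0,-0.06],"rotation": [0,0,0]},
    {"translation": [0,0,-0.1],"rotation": [0,0,0]},
    {"translation": [0,0,-0.14],"rotation": [0,0,0]},
    {"translation": [0,0,-0.18],"rotation": [0,0,0]},
    {"translation": [0,0,-0.22],"rotation": [0,0,0]},
    {"translation": [0,0,-0.25],"rotation": [0,0,0]},
    {"translation": [0,0,-0.268],"rotation": [0,0,0]},
    {"translation": [0,0,-0.268],"rotation": [0,0,0]},
    {"translation": [0,0,-0.268],"rotation": [0,0,0]}
  ]
}}

```text
t: 19.52
eef_pos: [0.5569, 0.1799, 0.235]
ee_rot: [-3.142, -0.0, -1.725]
force: [-0.5, -0.0, -0.2]
width: 0.0006
gripper_force: 0.0
```

```bash
python3 - <<'E'
from h import *
import cv2
E_=np.load("ext.npy")
s=get_state();p=s['eef_pos'];print(p,s['force'])
a=grab_frame("top"); b=grab_frame("scene")
k=lambda i,x,y,w,h,f:cv2.resize(i[y:y+h,x:x+w],None,fx=f,fy=f,interpolation=cv2.INTER_CUBIC)
o=np.zeros((600,800,3),np.uint8)
o[:,:400]=k(b,335,130,100,150,4);o[:,400:]=k(a,210,150,100,150,4)
cv2.imwrite("pics/m6.png",o)
# path, every row, world units relative to now (mm)
rows=[]
for th in np.linspace(2.0,0.12,24):
    if th>1.57: y=84-164*np.cos(th)+9.5; z=115+164*np.sin(th)-24
    else:
        y=84-146*np.cos(th)+9.5; z=115+146*np.sin(th)+3
    w=W(E_,np.array([0,y,z])/1e3)[0]; rows.append([th,*w,*((w-p)/.25)])
print(np.round(rows,3))
E
```

```text
[0.55693483 0.17991566 0.23502262] [-0.49629665 -0.04099308 -0.24169599]
[[ 2.000e+00  5.500e-01  1.370e-01  2.470e-01 -2.900e-02 -1.720e-01
   4.900e-02]
 [ 1.918e+00  5.480e-01  1.250e-01  2.520e-01 -3.600e-02 -2.210e-01
   6.900e-02]
 [ 1.837e+00  5.460e-01  1.120e-01  2.560e-01 -4.400e-02 -2.710e-01
   8.500e-02]
 [ 1.755e+00  5.440e-01  9.900e-02  2.590e-01 -5.200e-02 -3.230e-01
   9.700e-02]
 [ 1.673e+00  5.420e-01  8.600e-02  2.610e-01 -6.100e-02 -3.750e-01
   1.050e-01]
 [ 1.591e+00  5.400e-01  7.300e-02  2.620e-01 -6.900e-02 -4.280e-01
   1.080e-01]
 [ 1.510e+00  5.380e-01  6.100e-02  2.710e-01 -7.600e-02 -4.770e-01
   1.430e-01]
 [ 1.428e+00  5.360e-01  4.900e-02  2.700e-01 -8.400e-02 -5.240e-01
   1.380e-01]
 [ 1.346e+00  5.340e-01  3.700e-02  2.670e-01 -9.100e-02 -5.700e-01
   1.300e-01]
 [ 1.264e+00  5.320e-01  2.600e-02  2.640e-01 -9.800e-02 -6.150e-01
   1.170e-01]
 [ 1.183e+00  5.310e-01  1.500e-02  2.600e-01 -1.050e-01 -6.600e-01
   1.010e-01]
 [ 1.101e+00  5.290e-01  4.000e-03  2.550e-01 -1.120e-01 -7.030e-01
   8.100e-02]
 [ 1.019e+00  5.270e-01 -6.000e-03  2.490e-
[... 241 characters left out ...]
270e-01 -1.360e-01 -8.540e-01
  -3.200e-02]
 [ 6.920e-01  5.220e-01 -4.100e-02  2.180e-01 -1.400e-01 -8.860e-01
  -6.700e-02]
 [ 6.100e-01  5.210e-01 -4.900e-02  2.090e-01 -1.450e-01 -9.140e-01
  -1.050e-01]
 [ 5.290e-01  5.200e-01 -5.500e-02  1.990e-01 -1.490e-01 -9.400e-01
  -1.450e-01]
 [ 4.470e-01  5.190e-01 -6.100e-02  1.880e-01 -1.520e-01 -9.620e-01
  -1.870e-01]
 [ 3.650e-01  5.180e-01 -6.500e-02  1.770e-01 -1.550e-01 -9.800e-01
  -2.310e-01]
 [ 2.830e-01  5.180e-01 -6.900e-02  1.660e-01 -1.580e-01 -9.950e-01
  -2.760e-01]
 [ 2.020e-01  5.170e-01 -7.200e-02  1.540e-01 -1.590e-01 -1.007e+00
  -3.230e-01]
 [ 1.200e-01  5.170e-01 -7.400e-02  1.430e-01 -1.610e-01 -1.014e+00
  -3.700e-01]]
```

View pics/m6.png

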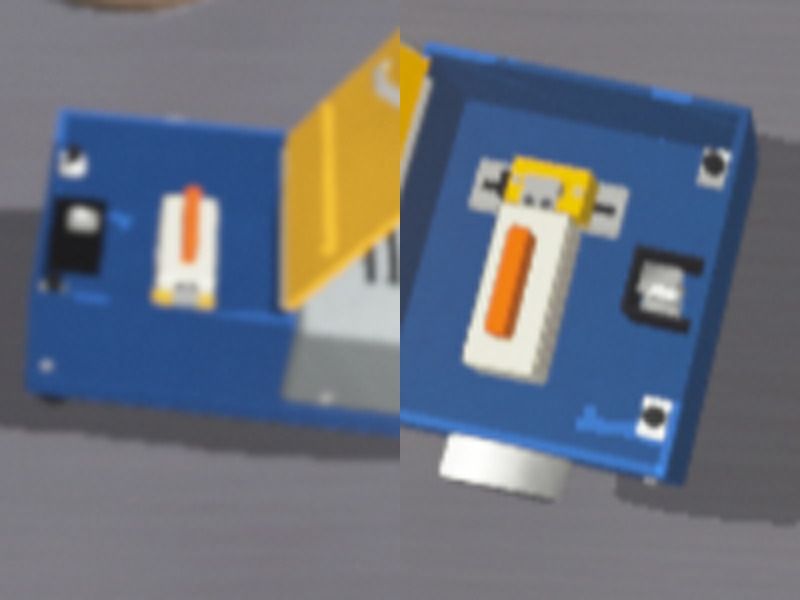

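m6: the cassette stands upright in the bay with its tongue in the switch slot. Now I sweep the flap shut along its arc.

Emit:
{"api": "apply_moves", "payload": {
  "steps": [
    {"translation": [-0.01,-0.05,0.015],"rotation": [0,0,0]},
    {"translation": [-0.018,-0.11,0.03],"rotation": [0,0,0]},
    {"translation": [-0.028,-0.16,0.045],"rotation": [0,0,0]},
    {"translation": [-0.033,-0.2,0.06],"rotation": [0,0,0]},
    {"translation": [-0.04,-0.24,0.075],"rotation": [0,0,0]},
    {"translation": [-0.046,-0.28,0.088],"rotation": [0,0,0]},
    {"translation": [-0.052,-0.32,0.097],"rotation": [0,0,0]},
    {"translation": [-0.058,-0.36,0.103],"rotation": [0,0,0]},
    {"translation": [-0.064,-0.395,0.106],"rotation": [0,0,0]},
    {"translation": [-0.069,-0.428,0.108],"rotation": [0,0,0]}
  ]
}}

```text
t: 20.45
eef_pos: [0.5394, 0.072, 0.2621]
ee_rot: [3.142, 0.0, -1.725]
force: [0.9, 2.6, -0.8]
width: 0.0002
gripper_force: 1.0
```

Emit:
{"api": "apply_moves", "payload": {
  "steps": [
    {"translation": [-0.007,-0.049,0.03],"rotation": [0,0,0]},
    {"translation": [-0.015,-0.096,0.03],"rotation": [0,0,0]},
    {"translation": [-0.022,-0.142,0.022],"rotation": [0,0,0]},
    {"translation": [-0.029,-0.187,0.009],"rotation": [0,0,0]},
    {"translation": [-0.036,-0.232,-0.007],"rotation": [0,0,0]},
    {"translation": [-0.043,-0.275,-0.027],"rotation": [0,0,0]},
    {"translation": [-0.049,-0.316,-0.05],"rotation": [0,0,0]},
    {"translation": [-0.055,-0.355,-0.077],"rotation": [0,0,0]},
    {"translation": [-0.061,-0.392,-0.107],"rotation": [0,0,0]},
    {"translation": [-0.067,-0.426,-0.14],"rotation": [0,0,0]}
  ]
}}

```text
t: 21.28
eef_pos: [0.5227, -0.0348, 0.2264]
ee_rot: [-3.141, -0.0, -1.725]
force: [1.3, -0.1, 3.3]
width: 0.0008
gripper_force: 1.4
```

Emit:
{"api": "apply_moves", "payload": {
  "steps": [
    {"translation": [-0.004,-0.032,-0.035],"rotation": [0,0,0]},
    {"translation": [-0.009,-0.06,-0.073],"rotation": [0,0,0]},
    {"translation": [-0.013,-0.086,-0.113],"rotation": [0,0,0]},
    {"translation": [-0.016,-0.108,-0.155],"rotation": [0,0,0]},
    {"translation": [-0.019,-0.126,-0.199],"rotation": [0,0,0]},
    {"translation": [-0.022,-0.141,-0.244],"rotation": [0,0,0]},
    {"translation": [-0.023,-0.153,-0.28],"rotation": [0,0,0]},
    {"translation": [-0.025,-0.16,-0.31],"rotation": [0,0,0]},
    {"translation": [-0.025,-0.16,-0.338],"rotation": [0,0,0]},
    {"translation": [-0.025,-0.16,-0.338],"rotation": [0,0,0]}
  ]
}}

```text
t: 22.12
eef_pos: [0.5158, -0.0737, 0.1409]
ee_rot: [3.139, -0.001, -1.725]
force: [0.2, 0.4, 2.9]
width: 0.0005
gripper_force: 1.3
```

Emit:
{"api": "apply_moves", "payload": {
  "steps": [
    {"translation": [0,0,-0.012],"rotation": [0,0,0]},
    {"translation": [0,0,-0.024],"rotation": [0,0,0]},
    {"translation": [0,0,-0.036],"rotation": [0,0,0]},
    {"translation": [0,0,-0.048],"rotation": [0,0,0]},
    {"translation": [0,0,-0.056],"rotation": [0,0,0]},
    {"translation": [0,0,-0.064],"rotation": [0,0,0]},
    {"translation": [0,0,-0.07],"rotation": [0,0,0]},
    {"translation": [0,0,-0.076],"rotation": [0,0,0]},
    {"translation": [0,0,-0.08],"rotation": [0,0,0]},
    {"translation": [0,0,-0.08],"rotation": [0,0,0]}
  ]
}}

```text
t: 22.95
eef_pos: [0.5165, -0.0736, 0.1224]
ee_rot: [3.141, -0.0, -1.725]
force: [-0.7, -1.9, 3.6]
width: 0.0006
gripper_force: 1.7
```

Emit:
{"api": "apply_moves", "payload": {
  "steps": [
    {"translation": [0,0,-0.003],"rotation": [0,0,0]},
    {"translation": [0,0,-0.006],"rotation": [0,0,0]},
    {"translation": [0,0,-0.009],"rotation": [0,0,0]},
    {"translation": [0,0,-0.012],"rotation": [0,0,0]},
    {"translation": [0,0,-0.014],"rotation": [0,0,0]},
    {"translation": [0,0,-0.016],"rotation": [0,0,0]},
    {"translation": [0,0,-0.016],"rotation": [0,0,0]},
    {"translation": [0,0,-0.016],"rotation": [0,0,0]},
    {"translation": [0,0,-0.016],"rotation": [0,0,0]},
    {"translation": [0,0,-0.016],"rotation": [0,0,0]}
  ]
}}

```text
t: 23.78
eef_pos: [0.5166, -0.0736, 0.1196]
ee_rot: [-3.141, -0.0, -1.725]
force: [-5.3, -1.0, 12.9]
width: 0.0008
gripper_force: 6.5
```

Emit:
{"api": "apply_moves", "payload": {
  "steps": [
    {"translation": [0,0,-0.002],"rotation": [0,0,0]},
    {"translation": [0,0,-0.002],"rotation": [0,0,0]},
    {"translation": [0,0,-0.002],"rotation": [0,0,0]},
    {"translation": [0,0,0.008],"rotation": [0,0,0]},
    {"translation": [0,0,0.018],"rotation": [0,0,0]},
    {"translation": [0,0,0.028],"rotation": [0,0,0]},
    {"translation": [0,0,0.038],"rotation": [0,0,0]},
    {"translation": [0,0,0.055],"rotation": [0,0,0]},
    {"translation": [0,0,0.06],"rotation": [0,0,0]},
    {"translation": [0,0,0.06],"rotation": [0,0,0]}
  ]
}}

```text
t: 24.62
eef_pos: [0.5169, -0.0733, 0.1338]
ee_rot: [-3.141, 0.0, -1.725]
force: [0.2, -0.4, 0.4]
width: 0.0003
gripper_force: 0.0
```

No contact 8 mm above flush, so the latch appears to hold. I'll move off clear and check by picture.

Emit:
{"api": "apply_moves", "payload": {
  "steps": [
    {"translation": [0,0,0.04],"rotation": [0,0,0]},
    {"translation": [0,0,0.1],"rotation": [0,0,0]},
    {"translation": [0,-0.05,0.16],"rotation": [0,0,0]},
    {"translation": [0,-0.13,0.22],"rotation": [0,0,0]},
    {"translation": [0,-0.22,0.28],"rotation": [0,0,0]},
    {"translation": [0,-0.32,0.34],"rotation": [0,0,0]},
    {"translation": [0,-0.42,0.4],"rotation": [0,0,0]},
    {"translation": [0,-0.5,0.44],"rotation": [0,0,0]},
    {"translation": [0,-0.55,0.46],"rotation": [0,0,0]},
    {"translation": [0,-0.55,0.46],"rotation": [0,0,0]}
  ]
}}

```text
t: 25.45
eef_pos: [0.517, -0.213, 0.2499]
ee_rot: [-3.14, -0.0, -1.727]
force: [0.4, -0.4, -0.1]
width: 0.0007
gripper_force: 0.0
```

```bash
python3 - <<'E'
from h import *
import cv2
b=grab_frame("scene"); s=get_state();print(s['t'],s['eef_pos'],s['force'])
# count yellow flap pixels vs the initial picture (no further viewing needed)
a=cv2.imread("pics/scene0.png")
for i in(a,b):
    h=cv2.cvtColor(i[130:260,330:480],cv2.COLOR_BGR2HSV); m=cv2.inRange(h,(20,120,120),(35,255,255)); ys,xs=np.nonzero(m); print(m.sum()//255,xs.min()+330,xs.max()+330,ys.min()+130,ys.max()+130)
E
```

```text
25.5 [ 0.51652426 -0.2118144   0.24884568] [-0.17035278  0.3241244  -0.13322195]
2355 346 404 160 207
2353 346 404 160 207
```

The flap's outline matches the original latched picture exactly, so it's flush. Handing in.

```bash
python3 -c "
from station import *
print(job_done())"
```

```text
the job is handed in; nothing more can be done
None
```

I handed the job in at about 25 s: the cassette is home with its tongue in the switch slot, and the flap is latched flush with the arm clear; the judge's verdict wasn't shown.

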